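# Set out the filter stack, oil and sample for the microscope

### The job

Set out the parts for the next microscope session on the three coasters. In the middle of the blue coaster build a stack, well centred: the black filter mount at the bottom, the green filter on it, the red filter on top. Of the other two coasters, yellow and grey, stand the amber oil bottle in the middle of whichever is further to the robot's left and the aluminium sample tin (orange label) in the middle of the one further to its right, everything upright and let go, without disturbing the tube rack and the beaker.

Things in the scene. Friction and masses are not known exactly. Their poses are not given: they have to be found in the camera images.
- mount: loose black filter mount: squat round block with two thin steel bands, 55 mm across, 30 mm high, flat top with a small steel dot; 0.15 kg; origin at the centre of its underside, z up
- filter_green: loose light filter: flat round disc, brass rim 50 mm across, 14 mm thick, GREEN round window on top; 0.06 kg; origin at the centre of its underside, z up
- filter_red: loose light filter: flat round disc, brass rim 50 mm across, 14 mm thick, RED round window on top; 0.06 kg; origin at the centre of its underside, z up
- oil_bottle: loose small round bottle of immersion oil, amber glass with a white cap, body 38 mm across for at least the lowest 40 mm, narrower above, 75 mm high in all, closed; stands upright at the start; 0.09 kg; origin at the centre of its underside, z up
- tin: loose closed aluminium sample tin with a slightly wider lid that carries a round ORANGE label, round, 61 mm across, 28 mm high; 0.12 kg; origin at the centre of its underside, z up
- coaster_blue: BLUE round coaster fixed to the bench, 72 mm across, 4 mm thick, flat; origin at the centre of its underside, axes parallel to the world's (x ahead of the robot, y to its left). The three coasters stand side by side in a loose row across the robot's front, nearer to it than most of the loose things, in any colour order
- coaster_yellow: YELLOW round coaster fixed to the bench, 72 mm across, 4 mm thick, flat; origin at the centre of its underside, axes parallel to the world's (x ahead of the robot, y to its left). The three coasters stand side by side in a loose row across the robot's front, nearer to it than most of the loose things, in any colour order
- coaster_grey: GREY round coaster fixed to the bench, 72 mm across, 4 mm thick, flat; origin at the centre of its underside, axes parallel to the world's (x ahead of the robot, y to its left). The three coasters stand side by side in a loose row across the robot's front, nearer to it than most of the loose things, in any colour order
- tube_rack: bystander: blue plastic rack, 60 x 130 mm, holding eight tubes with red stoppers, 112 mm high in all, standing loose on the bench at the left; origin at the centre of its underside; not to be disturbed
- beaker: bystander: empty glass beaker, 70 mm across at the rim, 90 mm high, standing loose on the bench at the right; origin at the centre of its underside; not to be disturbed
Not all that is in view belongs to the job. Several things have the shape of the coaster_grey; the one meant has the colours described above.

How it is judged:
By the outcome, as a careful person would: the job done as asked, in the order asked, and still so for the second after the job is handed in, with the robot touching nothing.
It also fails if it takes over 128 s, if anything falls off the work surface, if the arm or the gripper's body presses on something with over 40 N, if the wrist force passes 120 N, or if a joint passes its speed limit or range.

### The arm

A 7-joint arm with a two-finger parallel gripper is mounted at the origin on the work surface. World frame = base frame: x ahead of the robot, y to its left, z up, the work surface at z = 0. Lengths are in mm, angles in rad, forces in N, time in s.
With the tool pointing down it reaches from about 400 to 875 mm from the base axis. Payload 6.5 kg.
Tool frame: the origin (TCP) lies at the very end of the fingers, on their centre line; the grasp point (between the pads) lies 19 mm behind it; x points along the fingers, y is the direction in which the jaws open and shut, and the axes are right-handed (so a half turn about x gives the same grasp; the last joint's range is limited). The gripper opens to 85 mm and grips with 20 to 120 N. Pads are 22 mm wide; open, the fingers measure 114 mm over their backs; the gripper's body (76 mm by 85 mm) begins 54 mm behind the grasp point. The pads swing forward as they close: fully open they stand 13 mm farther back than shut.
Start: joints at [1.232, 0.536, -0.004, 1.538, 0.003, 1.067, -0.071], TCP at [175.125, -625.956, 231.29] pointing down, gripper open.
Joint ranges: [-2.7, 2.7], [-0.37, 2.16], [-1.27, 1.26], [0.24, 2.4], [-1.31, 4.45], [0.19, 1.91], [-2.76, 2.76]. Speed limits (rad/s): [2.39, 2.39, 3.14, 3.14, 3.14, 3.14, 3.14].

### API

Orientations are given as a rotation vector (axis times angle).
In Python, from workcell import state, capture, camera_model, job_done, search_frame, spot_point gives the robot as it stands.
- The arm moves only by the tool carry_out, never from a script. Its argument "rows" is one flat list of numbers, 4 for each row, row after row: the shift along the tool's x, y, z in m, then the turn about the tool's x in degrees. A call has 1 to 20 rows; each row shifts and turns the commanded pose from where the row before left it, along the tool's axes as they then stand; what a row does not reach is not made up. A row lasts 1/12 s, in which the tool goes at most 41.7 mm and 7.16 degrees, less where a joint would pass 70% of its speed; a pose out of reach is approached as far as the arm can. A call is refused whole if a number of a shift passes 0.0417 or a number of a turn 7.16, either way. A call with a gripper value outside its range is refused whole. "grip" is the opening, from 0 (shut) to 1 (fully open), set as the call begins (left out, the last holds). The fingers move at their own pace and stop on an object; the grip force is fixed at half the most. Time passes only in rows, so rows that do not move let the fingers close. It gives the time, the measured TCP pose, the force and the opening at its end, in the units of the state.
- state(): the state, without advancing time (a new reading comes with each control period).
- capture(name): name is "side" or "top"; returns the picture (480x640x3 uint8, red, green, blue); there is no depth.
- camera_model(name): a dict with "fx", "fy", "cx", "cy" (pixels), "rvec" (rotation vector, rad) and "tvec" (3), from world to camera coordinates, as OpenCV has them. Camera axes: x right, y down, z forward; pixel columns grow to the right and rows downward; lengths in mm; the calibration is good to about 2 mm. A picture is of the moment at which its call begins. camera_model takes no time and is no camera call.
- job_done(): hands the job in, once; it reports no verdict.
Trained networks look in the newest picture that a camera, given by its name, has taken for a name from the list of things; names that differ only in an ending like _2 or _b are one class to them, and where a whole thing is asked for, a point or a joint stands for the part that bears it (a point fixed in the world has none). Each returns a list of dicts, best first, with "conf" (0 to 1); they miss things now and then, are a little off and sometimes report something else, mostly with a low value. They report only what shows in the picture. A call takes as long as a camera call. They do not tell look-alikes from the thing itself.
- search_frame(label, camera): "at" ([x, y, z] in mm, in world coordinates, good to about 4 mm: the middle of the surface that is visible of it).
- spot_point(label, camera): "at" ([x, y, z] in mm, in world coordinates, good to about 4 mm: a listed point, or the origin of a listed thing).
The state is a dict: "clock": time; "joint_pos": joint angles; "qd": joint speeds; "joint_efforts": joint torques, N m; "tool_pos": TCP position; "eef_rot": TCP orientation; "contact_force": force on the tool from outside, world axes, zero at the start; "ft_torque": the same for the moment, N m; "finger_gap": finger opening in mm.
Only numpy, scipy, OpenCV 4.12 (cv2) and the standard library are available. Lean on these libraries where they do the work, as an engineer would, in place of code of your own. Each camera call takes 0.05 s, during which the arm holds its last target.

## Working session

There is one attempt and no reset: what is moved stays moved. The work goes in short steps, Python scripts to look and compute and a tool call to move; the robot and the scene stay as the last step left them, time stands still between calls to the robot, and variables do not carry over. Pictures are saved under pics/ and viewed, and the job is handed in when it is done.

Besides the shell and the picture viewer there is one more tool, called after "Request:" in YAML: its name, and indented under it one key for each argument. carry_out: Moves the arm, as the interface text tells. Its arguments: {"type":"object","properties":{"rows":{"type":"array"},"grip":{"type":"number"}},"required":["rows"]}

```bash
ls; mkdir -p pics
python3 - <<'E'
from workcell import *
import cv2
s=state();print({k:s[k] for k in s})
for n in("top","side"):
    cv2.imwrite(f"pics/{n}0.png",capture(n)[:,:,::-1]);print(n,camera_model(n))
    for l in["mount","filter_green","filter_red","oil_bottle","tin","coaster_blue","coaster_yellow","coaster_grey","tube_rack","beaker"]:
        print(l,[( [round(v) for v in d['at']],round(d['conf'],2)) for d in spot_point(l,n)])
print(state()['clock'])
E
```

```text
pics
{'clock': 0.0, 'joint_pos': array([ 1.23179003,  0.53719224, -0.00444642,  1.5388359 ,  0.00262219,
        1.06728985, -0.0712289 ]), 'qd': array([ 4.39185000e-04, -2.75141137e-03,  6.60674856e-04, -7.70014690e-04,
        1.86352809e-05, -5.12813946e-04, -1.34684236e-03]), 'joint_efforts': array([ 4.25224398e-04, -5.83393300e+01,  1.04931604e+00, -2.59100282e+01,
        1.24810834e-02,  9.71676491e-03,  3.79831181e-05]), 'tool_pos': array([ 174.94964785, -625.37738479,  230.41063065]), 'eef_rot': array([ 2.07579214,  0.2867903 , -2.07657457]), 'contact_force': array([0.4068294 , 0.56938588, 0.1034706 ]), 'ft_torque': array([ 0.0142223 ,  0.01362347, -0.01656739]), 'finger_gap': 85.63539930717941}
top {'fx': 580.8206214715613, 'fy': 580.8206214715613, 'cx': 310.76690169759496, 'cy': 240.22686284138626, 'rvec': array([ 1.99023426, -2.2219767 ,  0.24582883]), 'tvec': array([  40.89035786,  522.99865308, 1323.58101542])}
mount [([646, 143, 3], 0.66)]
filter_green [([673, -6, -1], 0.51)]
filter_red [([484, 294, -1], 0.67)]
oil_bottle [([653, -119, 0], 0.58)]
tin [([488, -306, -1],
[... 185 characters left out ...]
 0.65), ([695, -363, -2], 0.48)]
tube_rack [([665, 381, 2], 0.91)]
beaker [([694, -364, -1], 0.63)]
side {'fx': 553.5825451341244, 'fy': 553.5825451341244, 'cx': 314.12470922922506, 'cy': 242.7692636755676, 'rvec': array([ 0.19939719, -2.92377142,  1.05501092]), 'tvec': array([ 524.60516426,   77.51452742, 1129.57763367])}
mount [([649, 148, -3], 0.92)]
filter_green [([674, -6, 1], 0.9)]
filter_red [([486, 296, -5], 0.79)]
oil_bottle []
tin [([490, -309, -3], 0.7)]
coaster_blue [([530, 128, 3], 0.91)]
coaster_yellow [([456, -151, -2], 0.7)]
coaster_grey [([322, -152, 3], 0.82), ([490, -16, 1], 0.64), ([384, -43, -2], 0.6)]
tube_rack [([668, 381, 2], 0.66)]
beaker [([693, -369, 4], 0.85)]
1.1
```

View pics/top0.png

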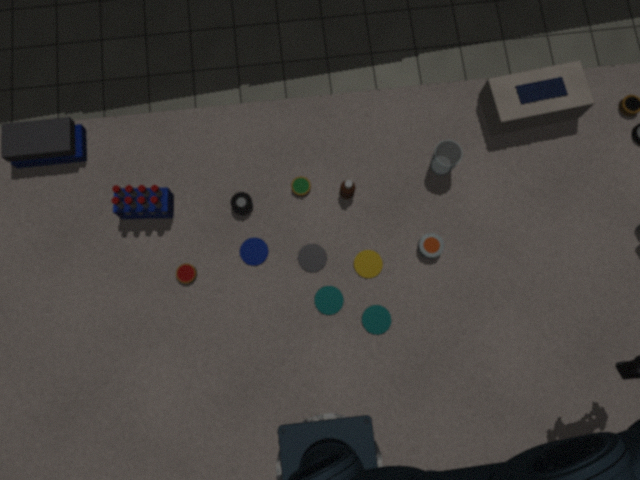

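View pics/side0.png

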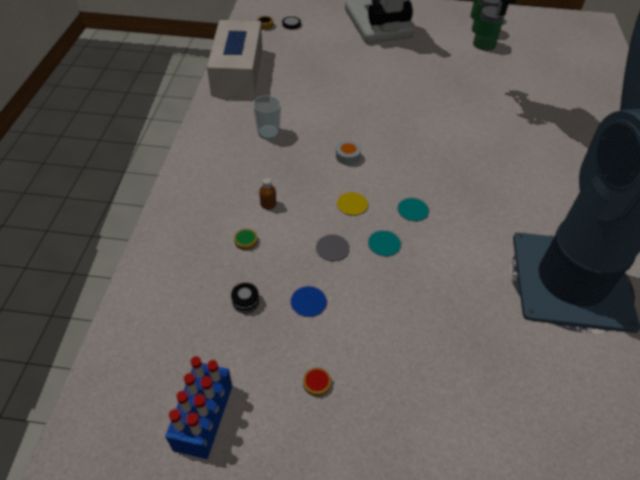

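The pictures show blue at top-view pixel (254,251), grey at (312,257), yellow at (368,264), and two teal decoys. Grey is left of yellow, so the bottle goes to grey and the tin to yellow. Next I refine the positions by segmentation.

```bash
cat > h.py <<'E'
import numpy as np,cv2
from workcell import *
def P(n):
    c=camera_model(n);R=cv2.Rodrigues(c['rvec'])[0];K=np.array([[c['fx'],0,c['cx']],[0,c['fy'],c['cy']],[0,0,1]]);return K,R,c['tvec']
def back(n,u,v,z):
    K,R,t=P(n);d=R.T@np.linalg.solve(K,[u,v,1.]);o=-R.T@t;return (o+d*(z-o[2])/d[2])
def proj(n,p):
    K,R,t=P(n);q=K@(R@np.asarray(p,float)+t);return q[:2]/q[2]
def orthocrop(n,cx,cy,z,half=60,s=4):
    # metric rectification of plane z about (cx,cy); row up = +x, col left = +y
    w=int(2*half*s)
    X=np.array([[cx+half,cy+half],[cx+half,cy-half],[cx-half,cy-half],[cx-half,cy+half]])
    src=np.float32([proj(n,[a,b,z]) for a,b in X]);dst=np.float32([[0,0],[w,0],[w,w],[0,w]])
    return cv2.getPerspectiveTransform(src,dst),w
E
python3 - <<'E'
from h import *
im={n:cv2.imread(f'pics/{n}0.png') for n in('top','side')}
T={'mount':(647,145,30),'green':(673,-6,14),'red':(485,295,14),'bottle':(653,-119,75),'tin':(488,-307,28),'blue':(521,127,4),'yellow':(458,-147,4),'grey':(489,-16,4)}
rows=[]
for n in im:
    tiles=[]
    for k,(x,y,z) in T.items():
        M,w=orthocrop(n,x,y,z,60,2.5)
        t=cv2.warpPerspective(im[n],M,(300,300),flags=cv2.INTER_CUBIC)
        t=cv2.resize(np.clip(t.astype(float)*1.6,0,255).astype(np.uint8),(200,200))
        r={'mount':27.5,'green':25,'red':25,'bottle':10,'tin':30.5}.get(k,36)
        cv2.circle(t,(100,100),int(r*200/120),(255,0,255),1)
        cv2.putText(t,k,(3,15),0,.5,(255,255,255),1);tiles.append(t)
        # also hsv segmentation
    rows+= [np.hstack(tiles[:4]),np.hstack(tiles[4:])]
cv2.imwrite('pics/crop_top.png',np.vstack(rows[:2]));cv2.imwrite('pics/crop_side.png',np.vstack(rows[2:]))
for n in im:
    hsv=cv2.cvtColor(im[n],cv2.COLOR_BGR2HSV)
    for k,(x,y,z) in T.items():
        u,v=proj(n,[x,y,z]);u0,v0=int(u)-28,int(v)-28
        c=hsv[v0:v0+56,u0:u0+56].astype(int);H,S,V=c[...,0],c[...,1],c[...,2]
        m={'blue':(abs(H-115)<15)&(S>120),'yellow':(abs(H-26)<8)&(S>120),'green':(abs(H-60)<20)&(S>100),'red':((H<6)|(H>174))&(S>150),'tin':(H<14)&(S>150)}.get(k)
        if m is None: continue
        nn,l,st,ce=cv2.connectedComponentsWithStats(m.astype(np.uint8));i=1+np.argmax(st[1:,4])
        print(n,k,st[i,4],back(n,ce[i][0]+u0,ce[i][1]+v0,z).round(1))
E
```

```text
top green 194 [678.1  -7.7  14. ]
top red 197 [487.1 293.5  14. ]
top tin 161 [ 488.1 -307.1   28. ]
top blue 582 [524.6 125.    4. ]
top yellow 636 [ 462.7 -150.5    4. ]
side green 223 [677.7  -7.7  14. ]
side red 344 [486.7 294.3  14. ]
side tin 38 [ 486.8 -307.7   28. ]
side blue 813 [524.3 127.6   4. ]
side yellow 565 [ 462.  -148.4    4. ]
```

View pics/crop_top.png

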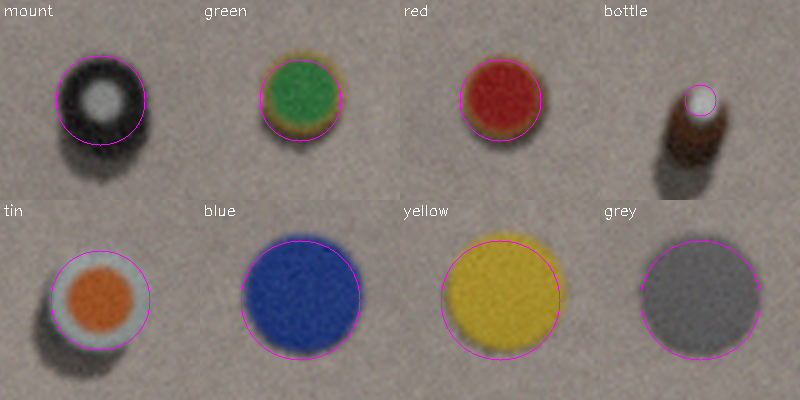

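View pics/crop_side.png

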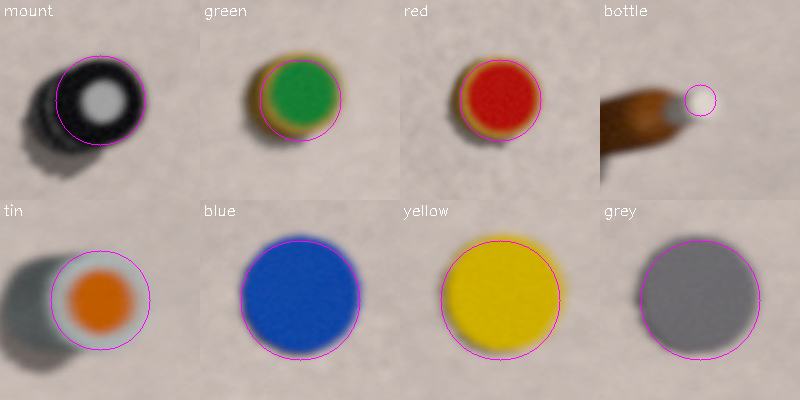

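```bash
cat > fit.py <<'E'
from h import *
def fit(im,n,x,y,z,r,sgn,half=60,s=4,rng=10):
    """integral fit: maximise radial contrast of the disc edge over centre (inside-outside)"""
    M,w=orthocrop(n,x,y,z,half,s);t=cv2.warpPerspective(im,M,(w,w),flags=cv2.INTER_CUBIC).astype(float)
    g=cv2.GaussianBlur(t.mean(2) if sgn!=0 else t.std(2),(0,0),2)
    if sgn==0: sgn=1
    a=np.linspace(0,2*np.pi,120,endpoint=False);best=[]
    for dx in np.arange(-rng,rng+.1,.5):
        for dy in np.arange(-rng,rng+.1,.5):
            def samp(rr):
                c=(w/2-(dy+rr*np.sin(a))*s).astype(np.float32);rw=(w/2-(dx+rr*np.cos(a))*s).astype(np.float32)
                return cv2.remap(g.astype(np.float32),c[None],rw[None],1)[0]
            d=sgn*(samp(r-2.5)-samp(r+2.5));best.append((np.median(d)+d.mean(),dx,dy))
    b=max(best);return round(x+b[1],1),round(y+b[2],1),round(float(b[0]),1)
E
python3 - <<'E'
from fit import *
for n in('top','side'):
    im=cv2.imread(f'pics/{n}0.png')
    print(n,'grey',fit(im,n,489,-16,4,36,-1),'blue',fit(im,n,522,127,4,36,0),'yellow',fit(im,n,460,-147,4,36,0))
    print(n,'mountdot',fit(im,n,647,143,30,7.5,1),'green',fit(im,n,676,-7,14,20,0,rng=6),'red',fit(im,n,486,294,14,20,0,rng=6),'tin',fit(im,n,488,-307,28,18,0),'cap',fit(im,n,653,-120,75,8,1))
    c=cv2.cvtColor(im,cv2.COLOR_BGR2GRAY)
    for k,p in(('mount',(647,144,30)),('cap',(653,-120,75))):
        u,v=proj(n,p);u0,v0=int(u)-13,int(v)-13;q=c[v0:v0+27,u0:u0+27]
        # centroid of bright blob near centre
        th=(q[9:18,9:18].max()*0.5+q[9:18,9:18].min()*.5);m=(q>th).astype(np.uint8)
        nn,l,st,ce=cv2.connectedComponentsWithStats(m,connectivity=4)
        for i in range(1,nn): 
            if st[i,4]<200 and st[i,4]>8: print(n,k,st[i,4],back(n,ce[i][0]+u0,ce[i][1]+v0,p[2]).round(1))
E
```

```text
top grey (np.float64(491.5), np.float64(-16.5), 38.8) blue (np.float64(525.5), np.float64(125.5), 28.1) yellow (np.float64(463.0), np.float64(-150.5), 40.2)
top mountdot (np.float64(653.0), np.float64(143.0), 54.0) green (np.float64(670.5), np.float64(-4.5), 8.2) red (np.float64(487.0), np.float64(297.0), 20.4) tin (np.float64(488.5), np.float64(-307.0), 40.4) cap (np.float64(649.0), np.float64(-120.5), 82.7)
top mount 73 [646.5 143.5  30. ]
side grey (np.float64(492.0), np.float64(-13.5), 66.0) blue (np.float64(524.0), np.float64(126.5), 47.2) yellow (np.float64(461.5), np.float64(-150.0), 59.5)
side mountdot (np.float64(639.0), np.float64(147.0), 68.3) green (np.float64(682.0), np.float64(-5.5), 13.9) red (np.float64(486.0), np.float64(291.5), 38.3) tin (np.float64(487.0), np.float64(-307.5), 51.2) cap (np.float64(650.0), np.float64(-120.5), 33.0)
side mount 162 [659.1 128.   30. ]
side mount 96 [645.9 143.   30. ]
```

```bash
cat >> h.py <<'E'
from scipy.spatial.transform import Rotation as Ro
def go(x,y,z,yaw=None):
    """tool-axis displacement from the present pose to world x,y,z"""
    s=state();R=Ro.from_rotvec(s['eef_rot']).as_matrix();p=np.array(s['tool_pos'])
    d=np.array([x,y,z])-p
    print('t',round(s['clock'],2),'pos',p.round(1),'gap',round(s['finger_gap'],1),'F',np.round(s['contact_force'],1),'jaw yaw deg',round(np.degrees(np.arctan2(R[1,1],R[0,1])),2),'tilt',R[:,0].round(4))
    print('tool shift m',(R.T@d/1000).round(4),'world d',d.round(1),'q',np.round(s['joint_pos'],2))
E
python3 - <<'E'
from h import *
go(646.3,143.3,120)
print(Ro.from_rotvec(state()['eef_rot']).as_matrix().round(3))
E
```

```text
t 1.1 pos [ 175.1 -625.9  231.3] gap 85.1 F [ 0.2  0.2 -0.6] jaw yaw deg -74.37 tilt [-1.e-04  1.e-04 -1.e+00]
tool shift m [ 0.1113 -0.6138 -0.661 ] world d [ 471.2  769.2 -111.3] q [ 1.23  0.54 -0.    1.54  0.    1.07 -0.07]
[[-0.     0.269 -0.963]
 [ 0.    -0.963 -0.269]
 [-1.    -0.     0.   ]]
```

Request:
carry_out:
  rows: [0.007, 0, 0, -6.76, 0.007, 0, 0, -6.76, 0.007, 0, 0, -6.76, 0.007, 0, 0, -6.76, 0.007, 0, 0, -6.76, 0.007, 0, 0, -6.76, 0.007, 0, 0, -6.76, 0.007, 0, 0, -6.76, 0.007, 0, 0, -6.76, 0.007, 0, 0, -6.76, 0.007, 0, 0, -6.76]
  grip: 0.85

```text
clock: 2.02
tool_pos: [175.0, -626.1, 154.0]
eef_rot: [1.205, 1.212, -1.205]
contact_force: [0.5, 0.1, 0.9]
finger_gap: 72.6
```

```bash
python3 -c "
from h import *
go(646.3,143.3,150)"
```

```text
t 2.02 pos [ 175.  -626.1  154. ] gap 72.6 F [0.5 0.1 0.9] jaw yaw deg 0.31 tilt [-0.e+00 -2.e-04 -1.e+00]
tool shift m [ 0.0038  0.4755 -0.7668] world d [471.3 769.4  -4. ] q [ 1.43  0.64 -0.3   1.59  0.22  0.95  1.07]
```

Request:
carry_out:
  rows: [0, 0.022, -0.034, 0, 0, 0.022, -0.034, 0, 0, 0.022, -0.034, 0, 0, 0.022, -0.034, 0, 0, 0.022, -0.034, 0, 0, 0.022, -0.034, 0, 0, 0.022, -0.034, 0, 0, 0.022, -0.034, 0, 0, 0.022, -0.034, 0, 0, 0.022, -0.034, 0, 0, 0.022, -0.034, 0, 0, 0.022, -0.034, 0, 0, 0.022, -0.034, 0, 0, 0.022, -0.034, 0, 0, 0.022, -0.034, 0, 0, 0.022, -0.034, 0, 0, 0.022, -0.034, 0, 0, 0.022, -0.034, 0, 0, 0.022, -0.034, 0, 0, 0.022, -0.034, 0]

```text
clock: 3.68
tool_pos: [616.2, 55.6, 154.4]
eef_rot: [1.209, 1.209, -1.209]
contact_force: [0.2, -0.1, -0.1]
finger_gap: 72.5
```

```bash
python3 -c "
from h import *
go(646.3,143.3,50)"
```

```text
t 3.68 pos [616.2  55.6 154.4] gap 72.5 F [ 0.2 -0.1 -0.1] jaw yaw deg -0.02 tilt [ 3.e-04 -4.e-04 -1.e+00]
tool shift m [ 0.1043  0.0301 -0.0877] world d [  30.1   87.7 -104.4] q [ 0.15  0.61 -0.44  1.67  0.31  0.93 -0.41]
```

Request:
carry_out:
  rows: [0, 0.01, -0.029, 0, 0, 0.01, -0.029, 0, 0, 0.01, -0.0297, 0, 0.03, 0, 0, 0, 0.03, 0, 0, 0, 0.03, 0, 0, 0, 0.014, 0, 0, 0, 0, 0, 0, 0, 0, 0, 0, 0, 0, 0, 0, 0]

```text
clock: 4.52
tool_pos: [646.7, 142.1, 52.2]
eef_rot: [1.212, 1.208, -1.207]
contact_force: [0.2, -0.7, 0.1]
finger_gap: 72.5
```

```bash
python3 -c "
from h import *
go(646.3,143.3,5)
for n in('top','side'):
    im=capture(n)[:,:,::-1].copy();u,v=proj(n,(646,143,30));u,v=int(u),int(v)
    c=cv2.resize(im[max(0,v-75):v+75,max(0,u-75):u+75],(400,400),interpolation=2)
    cv2.imwrite(f'pics/{n}1.png',c)
cv2.imwrite('pics/a1.png',np.hstack([cv2.imread('pics/top1.png'),cv2.imread('pics/side1.png')]))
"
```

```text
t 4.52 pos [646.7 142.1  52.2] gap 72.5 F [ 0.2 -0.7  0.1] jaw yaw deg -0.03 tilt [ 2.8e-03  9.0e-04 -1.0e+00]
tool shift m [ 0.0472 -0.0005 -0.0012] world d [ -0.4   1.2 -47.2] q [-0.03  0.81 -0.39  1.59  0.38  0.82 -0.57]
```

View pics/a1.png

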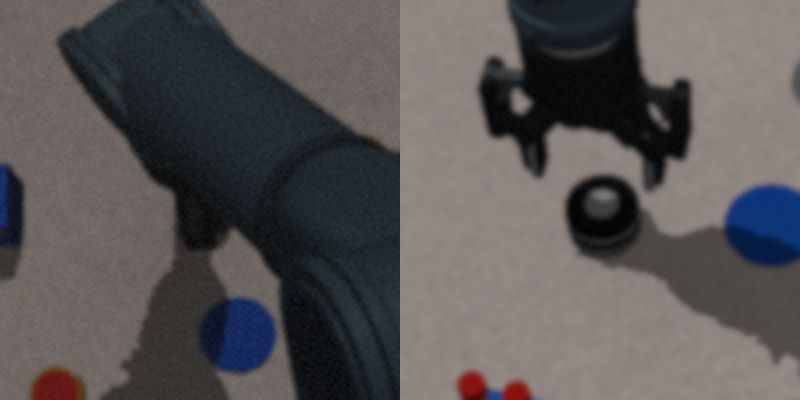

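Request:
carry_out:
  rows: [0.015, 0, 0, 0, 0.015, 0, 0, 0, 0.012, 0, -0.001, 0, 0.004, 0, 0, 0, 0, 0, 0, 0, 0, 0, 0, 0]

```text
clock: 5.12
tool_pos: [644.9, 142.8, 3.7]
eef_rot: [1.209, 1.21, -1.21]
contact_force: [-0.1, -0.3, -0.5]
finger_gap: 72.8
```

Request:
carry_out:
  rows: [0, 0, 0, 0, 0, 0, 0, 0, 0, 0, 0, 0, 0, 0, 0, 0, 0, 0, 0, 0, 0, 0, 0, 0]
  grip: 0.3

```text
clock: 5.62
tool_pos: [646.1, 143.0, 5.3]
eef_rot: [1.211, 1.208, -1.208]
contact_force: [-0.4, 0.1, 6.4]
finger_gap: 52.4
```

Request:
carry_out:
  rows: [0, 0, 0, 0, 0, 0, 0, 0, 0, 0, 0, 0]

```text
clock: 5.87
tool_pos: [646.1, 142.9, 5.3]
eef_rot: [1.211, 1.208, -1.208]
contact_force: [0.4, -0.2, 5.9]
finger_gap: 52.4
```

```bash
python3 -c "
from h import *
go(646.3,143.3,5)
n='side'
im=capture(n)[:,:,::-1].copy();u,v=proj(n,(646,143,30));u,v=int(u),int(v)
cv2.imwrite(f'pics/side2.png',cv2.resize(im[v-75:v+75,u-75:u+75],(600,600),interpolation=2))
"
```

```text
t 5.87 pos [646.1 142.9   5.3] gap 52.4 F [ 0.4 -0.2  5.9] jaw yaw deg -0.01 tilt [ 1.7e-03  5.0e-04 -1.0e+00]
tool shift m [ 0.0003  0.0002 -0.0004] world d [ 0.2  0.4 -0.3] q [-0.04  0.87 -0.36  1.59  0.41  0.75 -0.59]
```

View pics/side2.png

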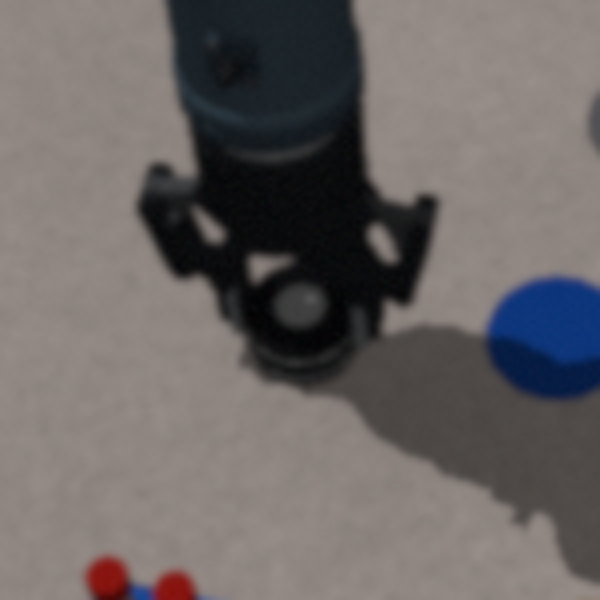

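Request:
carry_out:
  rows: [0, 0, 0, 0, 0, 0, 0, 0, 0, 0, 0, 0, 0, 0, 0, -6.92, 0, 0, 0, -6.92, 0, 0, 0, -6.92, 0, 0, 0, -6.92, 0, 0, 0, -6.92, 0, 0, 0, -6.92, 0, 0, 0, -6.92, 0, 0, 0, -6.92, 0, 0, 0, -6.92, 0, 0, 0, -6.92, 0, 0, 0, -6.92, 0, 0, 0, -6.92, 0, 0, 0, -6.96, 0, 0, 0, 0, 0, 0, 0, 0]
  grip: 0.85

```text
clock: 7.42
tool_pos: [645.0, 142.5, 3.9]
eef_rot: [0.003, 1.572, -0.003]
contact_force: [-0.5, -0.3, -0.3]
finger_gap: 72.5
```

Request:
carry_out:
  rows: [0, 0, 0, 0, 0, 0, 0, 0, 0, 0, 0, 0, 0, 0, 0, 0, 0, 0, 0, 0, 0, 0, 0, 0]
  grip: 0.3

```text
clock: 7.92
tool_pos: [645.6, 142.9, 4.7]
eef_rot: [0.001, 1.57, -0.0]
contact_force: [-0.1, 0.2, 4.6]
finger_gap: 52.1
```

```bash
python3 -c "
from h import *
go(524.6,126,60)"
```

```text
t 7.92 pos [645.6 142.9   4.7] gap 52.1 F [-0.1  0.2  4.6] jaw yaw deg 89.97 tilt [ 7.e-04  2.e-04 -1.e+00]
tool shift m [-0.0553 -0.017  -0.1209] world d [-121.   -16.9   55.3] q [ 0.17  0.97 -0.7   1.58  0.76  0.88  0.75]
```

Request:
carry_out:
  rows: [-0.018, 0, 0, 0, -0.018, 0, 0, 0, -0.018, 0, 0, 0, 0, -0.004, -0.03, 0, 0, -0.004, -0.03, 0, 0, -0.004, -0.03, 0, 0, -0.005, -0.031, 0, 0, 0, 0, 0, 0, 0, 0, 0, 0, 0, 0, 0]

```text
clock: 8.75
tool_pos: [525.7, 125.8, 59.8]
eef_rot: [0.001, 1.568, -0.0]
contact_force: [0.4, 0.1, -2.1]
finger_gap: 52.2
```

```bash
python3 -c "
from h import *
go(524.6,126,9.5)"
```

```text
t 8.75 pos [525.7 125.8  59.8] gap 52.2 F [ 0.4  0.1 -2.1] jaw yaw deg 89.97 tilt [ 2.8e-03  2.0e-04 -1.0e+00]
tool shift m [ 0.0503  0.0002 -0.0013] world d [ -1.1   0.2 -50.3] q [ 0.25  0.75 -0.77  1.91  0.73  0.79  0.65]
```

Request:
carry_out:
  rows: [0.016, 0, -0.001, 0, 0.016, 0, 0, 0, 0.014, 0, 0, 0, 0.003, 0, 0, 0, 0, 0, 0, 0, 0, 0, 0, 0, 0, 0, 0, 0]

```text
clock: 9.33
tool_pos: [523.9, 126.0, 9.6]
eef_rot: [0.001, 1.57, 0.0]
contact_force: [0.0, 0.2, -1.9]
finger_gap: 52.2
```

```bash
python3 -c "
from h import *
go(524.6,126,9)"
```

```text
t 9.33 pos [523.9 126.    9.6] gap 52.2 F [ 0.   0.2 -1.9] jaw yaw deg 89.98 tilt [ 7.e-04  5.e-04 -1.e+00]
tool shift m [0.0006 0.     0.0007] world d [ 0.7  0.  -0.6] q [ 0.21  0.82 -0.7   1.92  0.81  0.71  0.59]
```

Request:
carry_out:
  rows: [0.0005, 0, 0.0007, 0, 0.0007, 0, 0, 0, 0, 0, 0, 0, 0, 0, 0, 0]

```text
clock: 9.67
tool_pos: [524.5, 125.8, 8.7]
eef_rot: [0.0, 1.57, -0.0]
contact_force: [-0.7, -0.7, 5.6]
finger_gap: 52.0
```

Request:
carry_out:
  rows: [0, 0, 0, 0, 0, 0, 0, 0, 0, 0, 0, 0, 0, 0, 0, 0, -0.02, 0, 0, 0, -0.03, 0, 0, 0, -0.03, 0, 0, 0, -0.03, -0.01, 0.01, 0, 0, -0.022, 0.027, 0, 0, -0.022, 0.027, 0, 0, -0.022, 0.027, 0, 0, -0.022, 0.027, 0, 0, -0.022, 0.027, 0, 0, 0, 0, 0, 0, 0, 0, 0]
  grip: 0.85

```text
clock: 10.92
tool_pos: [669.8, 3.5, 117.3]
eef_rot: [0.003, 1.571, -0.003]
contact_force: [-1.5, 0.2, -0.1]
finger_gap: 72.7
```

```bash
python3 -c "
from h import *
go(678,-7.7,30)"
```

```text
t 10.92 pos [669.8   3.5 117.3] gap 72.7 F [-1.5  0.2 -0.1] jaw yaw deg 89.76 tilt [-1.e-04 -2.e-04 -1.e+00]
tool shift m [ 0.0873 -0.0112  0.0083] world d [  8.2 -11.2 -87.3] q [ 0.42  0.84 -0.79  1.53  0.65  1.05  1.03]
```

Request:
carry_out:
  rows: [0.015, -0.006, 0.004, 0, 0.036, -0.005, 0.004, 0, 0.036, 0, 0, 0, 0, 0, 0, 0, 0, 0, 0, 0, 0, 0, 0, 0]

```text
clock: 11.42
tool_pos: [677.3, -3.8, 32.5]
eef_rot: [-0.0, 1.57, 0.002]
contact_force: [-0.1, 0.1, -0.6]
finger_gap: 72.5
```

```bash
python3 -c "
from h import *
from fit import fit
go(678,-7.7,1.5)
for n in('side','top'):
    im=capture(n)[:,:,::-1].copy();u,v=proj(n,(560,60,20));u,v=int(u),int(v)
    cv2.imwrite(f'pics/{n}3f.png',im)
    cv2.imwrite(f'pics/{n}3.png',cv2.resize(im[v-75:v+75,u-75:u+75],(400,400),interpolation=2))
cv2.imwrite('pics/a3.png',np.hstack([cv2.imread('pics/top3.png'),cv2.imread('pics/side3.png')]))
"
```

```text
t 11.42 pos [677.3  -3.8  32.5] gap 72.5 F [-0.1  0.1 -0.6] jaw yaw deg 90.08 tilt [ 0.0011  0.0011 -1.    ]
tool shift m [ 0.031  -0.0039  0.0007] world d [  0.7  -3.9 -31. ] q [ 0.39  0.95 -0.73  1.53  0.73  0.94  1.01]
```

View pics/a3.png

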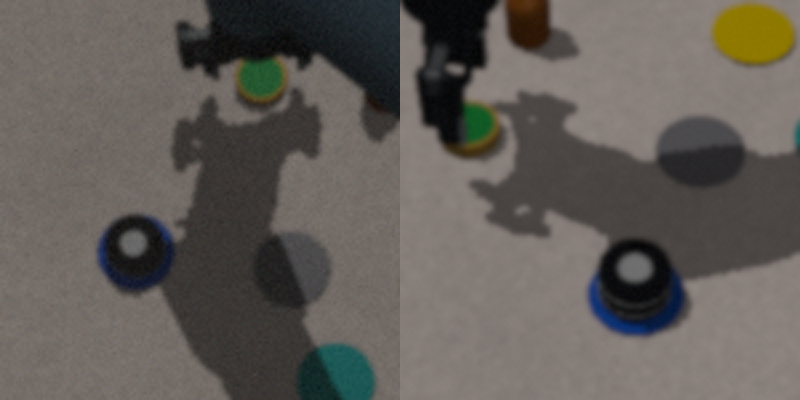

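Request:
carry_out:
  rows: [0.01, -0.0039, 0.0007, 0, 0.015, 0, 0, 0, 0.005, 0, 0, 0, 0, 0, 0, 0, 0, 0, 0, 0, 0, 0, 0, 0]

```text
clock: 12.02
tool_pos: [677.7, -8.9, 1.1]
eef_rot: [0.0, 1.571, 0.0]
contact_force: [0.8, 1.5, -0.4]
finger_gap: 72.4
```

Request:
carry_out:
  rows: [0, 0, 0, 0, 0, 0, 0, 0, 0, 0, 0, 0, 0, 0, 0, 0, 0, 0, 0, 0, 0, 0, 0, 0]
  grip: 0.3

```text
clock: 12.52
tool_pos: [678.3, -8.9, 2.2]
eef_rot: [0.0, 1.569, 0.0]
contact_force: [-0.4, 0.1, 6.0]
finger_gap: 47.0
```

Request:
carry_out:
  rows: [0, 0, 0, 0, 0, 0, 0, 0, 0, 0, 0, 0, 0, 0, 0, 6.92, 0, 0, 0, 6.92, 0, 0, 0, 6.92, 0, 0, 0, 6.92, 0, 0, 0, 6.92, 0, 0, 0, 6.92, 0, 0, 0, 6.92, 0, 0, 0, 6.92, 0, 0, 0, 6.92, 0, 0, 0, 6.92, 0, 0, 0, 6.92, 0, 0, 0, 6.92, 0, 0, 0, 6.96, 0, 0, 0, 0, 0, 0, 0, 0]
  grip: 0.85

```text
clock: 14.02
tool_pos: [677.5, -9.1, 1.0]
eef_rot: [1.206, 1.211, -1.207]
contact_force: [-0.3, 0.4, 0.5]
finger_gap: 71.9
```

Request:
carry_out:
  rows: [0, 0, 0, 0, 0, 0, 0, 0, 0, 0, 0, 0, 0, 0, 0, 0, 0, 0, 0, 0, 0, 0, 0, 0]
  grip: 0.3

```text
clock: 14.52
tool_pos: [678.0, -9.2, 1.5]
eef_rot: [1.209, 1.209, -1.208]
contact_force: [-0.7, 0.3, 6.0]
finger_gap: 47.7
```

```bash
python3 -c "
from h import *
go(524.5,125.9,80)"
```

```text
t 14.52 pos [678.   -9.2   1.5] gap 47.7 F [-0.7  0.3  6. ] jaw yaw deg 0.02 tilt [ 8.e-04  2.e-04 -1.e+00]
tool shift m [-0.0786 -0.1534 -0.1352] world d [-153.5  135.1   78.5] q [ 0.19  0.9  -0.37  1.54  0.42  0.77 -0.35]
```

Request:
carry_out:
  rows: [-0.02, 0, 0, 0, -0.03, 0, 0, 0, -0.028, 0, 0, 0, 0, -0.022, -0.019, 0, 0, -0.022, -0.019, 0, 0, -0.022, -0.019, 0, 0, -0.022, -0.019, 0, 0, -0.022, -0.019, 0, 0, -0.022, -0.02, 0, 0, -0.021, -0.02, 0, 0, 0, 0, 0, 0, 0, 0, 0, 0, 0, 0, 0]

```text
clock: 15.6
tool_pos: [524.9, 125.2, 78.9]
eef_rot: [1.209, 1.209, -1.21]
contact_force: [1.0, -1.1, -0.9]
finger_gap: 47.4
```

```bash
python3 -c "
from h import *
go(524.5,125.9,45)"
```

```text
t 15.6 pos [524.9 125.2  78.9] gap 47.4 F [ 1.  -1.1 -0.9] jaw yaw deg -0.01 tilt [ 0.e+00 -6.e-04 -1.e+00]
tool shift m [ 0.0339 -0.0004 -0.0007] world d [ -0.4   0.7 -33.9] q [ 0.01  0.61 -0.43  1.91  0.38  0.7  -0.64]
```

Request:
carry_out:
  rows: [0.012, 0, -0.0007, 0, 0.014, 0, 0, 0, 0.008, 0, 0, 0, 0.006, 0, 0, 0, 0, 0, 0, 0, 0, 0, 0, 0, 0, 0, 0, 0]

```text
clock: 16.18
tool_pos: [525.0, 126.5, 39.3]
eef_rot: [1.21, 1.209, -1.209]
contact_force: [0.1, 0.3, -0.3]
finger_gap: 47.2
```

```bash
python3 -c "
from h import *
go(524.5,125.9,36)
n='side'
im=capture(n)[:,:,::-1].copy();u,v=proj(n,(524,126,40));u,v=int(u),int(v)
cv2.imwrite(f'pics/side4.png',cv2.resize(im[v-60:v+60,u-60:u+60],(500,500),interpolation=2))
"
```

```text
t 16.18 pos [525.  126.5  39.3] gap 47.2 F [ 0.1  0.3 -0.3] jaw yaw deg -0.02 tilt [ 5.e-04  2.e-04 -1.e+00]
tool shift m [ 0.0033 -0.0005  0.0006] world d [-0.5 -0.6 -3.3] q [-0.02  0.68 -0.39  1.92  0.42  0.62 -0.68]
```

View pics/side4.png

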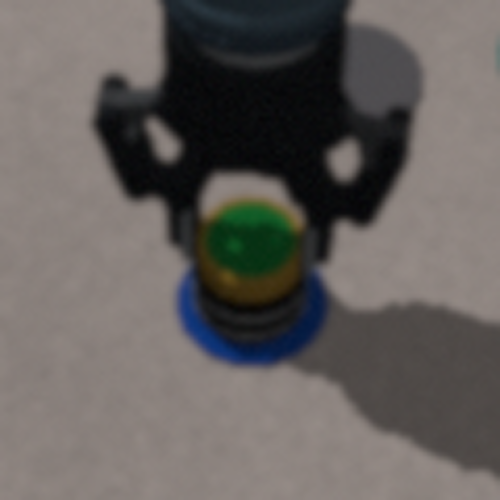

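The green filter is over the mount, well aligned in the side view, with the fingertips just above the mount's top. I'll lower it in small steps.

Request:
carry_out:
  rows: [0.0015, -0.0005, 0.0005, 0, 0.001, 0, 0, 0, 0, 0, 0, 0, 0, 0, 0, 0]

```text
clock: 16.57
tool_pos: [524.1, 126.0, 36.7]
eef_rot: [1.209, 1.209, -1.209]
contact_force: [-0.3, 0.1, -0.7]
finger_gap: 47.2
```

Request:
carry_out:
  rows: [0.001, 0, 0, 0, 0, 0, 0, 0, 0, 0, 0, 0]

```text
clock: 16.82
tool_pos: [524.1, 126.0, 35.6]
eef_rot: [1.209, 1.209, -1.209]
contact_force: [0.2, -1.3, -0.5]
finger_gap: 47.5
```

Request:
carry_out:
  rows: [0.0008, 0, 0, 0, 0, 0, 0, 0, 0, 0, 0, 0]

```text
clock: 17.07
tool_pos: [524.2, 126.0, 35.4]
eef_rot: [1.209, 1.209, -1.209]
contact_force: [-2.5, -0.7, 7.2]
finger_gap: 47.6
```

Request:
carry_out:
  rows: [0, 0, 0, 0, 0, 0, 0, 0, 0, 0, 0, 0, 0, 0, 0, 0, -0.015, 0, 0, 0, -0.025, 0, 0, 0, -0.03, 0, 0, 0, 0, -0.007, -0.033, 0, 0, -0.007, -0.033, 0, 0, -0.007, -0.034, 0, 0, -0.008, -0.034, 0, 0, -0.008, -0.034, 0, 0, 0, 0, 0, 0, 0, 0, 0, 0, 0, 0, 0]
  grip: 0.85

```text
clock: 18.32
tool_pos: [487.2, 293.3, 104.4]
eef_rot: [1.208, 1.209, -1.21]
contact_force: [-0.6, -1.6, -0.7]
finger_gap: 72.4
```

```bash
python3 -c "
from h import *
go(487,294,25)
n='side'
im=capture(n)[:,:,::-1].copy();u,v=proj(n,(524,180,40));u,v=int(u),int(v)
cv2.imwrite(f'pics/side5.png',cv2.resize(im[v-75:v+75,u-75:u+75],(500,500),interpolation=2))
"
```

```text
t 18.32 pos [487.2 293.3 104.4] gap 72.4 F [-0.6 -1.6 -0.7] jaw yaw deg -0.0 tilt [-3.0e-04 -1.1e-03 -1.0e+00]
tool shift m [ 0.0794 -0.0001 -0.0008] world d [ -0.2   0.7 -79.4] q [-0.28  0.61 -0.45  1.83  0.37  0.78 -0.93]
```

View pics/side5.png

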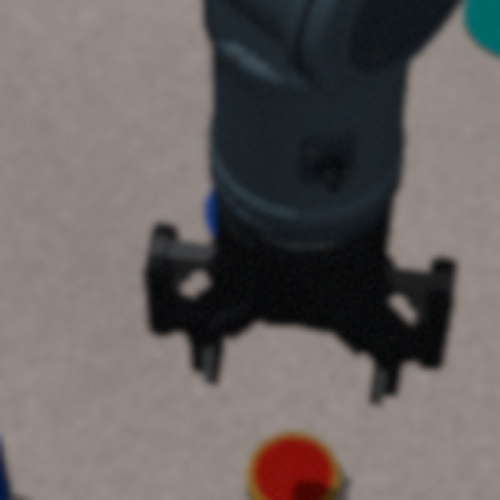

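The gripper straddles the red filter at about (295,470) in the crop; lower and grasp.

Request:
carry_out:
  rows: [0.03, 0, -0.0005, 0, 0.03, 0, 0, 0, 0.025, 0, 0, 0, 0.013, 0, 0, 0, 0.004, 0, 0, 0, 0, 0, 0, 0, 0, 0, 0, 0, 0, 0, 0, 0]

```text
clock: 19.03
tool_pos: [488.3, 295.0, 4.2]
eef_rot: [1.212, 1.208, -1.208]
contact_force: [0.1, 0.2, 0.9]
finger_gap: 72.5
```

Request:
carry_out:
  rows: [0, 0, 0, 0, 0, 0, 0, 0, 0, 0, 0, 0, 0, 0, 0, 0, 0, 0, 0, 0, 0, 0, 0, 0]
  grip: 0.3

```text
clock: 19.53
tool_pos: [487.9, 294.9, 4.4]
eef_rot: [1.21, 1.208, -1.208]
contact_force: [-2.0, -2.5, 10.6]
finger_gap: 47.0
```

Request:
carry_out:
  rows: [0, 0, 0, 0, 0, 0, 0, 0, 0, 0, 0, 0, 0, 0, 0, -6.92, 0, 0, 0, -6.92, 0, 0, 0, -6.92, 0, 0, 0, -6.92, 0, 0, 0, -6.92, 0, 0, 0, -6.92, 0, 0, 0, -6.92, 0, 0, 0, -6.92, 0, 0, 0, -6.92, 0, 0, 0, -6.92, 0, 0, 0, -6.92, 0, 0, 0, -6.92, 0, 0, 0, -6.96, 0, 0, 0, 0, 0, 0, 0, 0]
  grip: 0.85

```text
clock: 21.03
tool_pos: [487.1, 294.3, 2.6]
eef_rot: [0.003, 1.571, -0.003]
contact_force: [-0.6, -0.0, 0.2]
finger_gap: 72.6
```

Request:
carry_out:
  rows: [0, 0, 0, 0, 0, 0, 0, 0, 0, 0, 0, 0, 0, 0, 0, 0, 0, 0, 0, 0, 0, 0, 0, 0]
  grip: 0.3

```text
clock: 21.53
tool_pos: [487.2, 294.6, 3.4]
eef_rot: [0.001, 1.57, -0.002]
contact_force: [-0.4, -0.7, 5.7]
finger_gap: 47.4
```

```bash
python3 -c "
from h import *
go(524.2,126,95)"
```

```text
t 21.53 pos [487.2 294.6   3.4] gap 47.4 F [-0.4 -0.7  5.7] jaw yaw deg 89.9 tilt [ 6.e-04 -5.e-04 -1.e+00]
tool shift m [-0.0915 -0.1686  0.0373] world d [  37.  -168.6   91.6] q [-0.1   0.88 -0.72  1.83  0.83  0.76  0.29]
```

Request:
carry_out:
  rows: [-0.03, 0, 0, 0, -0.03, 0, 0, 0, -0.032, 0, 0, 0, 0, -0.033, 0.007, 0, 0, -0.033, 0.007, 0, 0, -0.034, 0.007, 0, 0, -0.034, 0.008, 0, 0, -0.0345, 0.008, 0, 0, 0, 0, 0, 0, 0, 0, 0, 0, 0, 0, 0]

```text
clock: 22.45
tool_pos: [524.0, 126.6, 94.9]
eef_rot: [0.001, 1.571, -0.0]
contact_force: [-0.0, 0.6, -1.5]
finger_gap: 47.1
```

```bash
python3 -c "
from h import *
go(524.2,126,56)"
```

```text
t 22.45 pos [524.  126.6  94.9] gap 47.1 F [-0.   0.6 -1.5] jaw yaw deg 89.94 tilt [ 1.e-04  6.e-04 -1.e+00]
tool shift m [ 0.0389 -0.0006  0.0002] world d [  0.2  -0.6 -38.9] q [ 0.3   0.71 -0.84  1.89  0.7   0.86  0.67]
```

Request:
carry_out:
  rows: [0.015, -0.0005, 0, 0, 0.015, 0, 0, 0, 0.008, 0, 0, 0, 0.002, 0, 0, 0, 0, 0, 0, 0, 0, 0, 0, 0, 0, 0, 0, 0]

```text
clock: 23.03
tool_pos: [524.4, 125.9, 55.1]
eef_rot: [0.0, 1.57, 0.0]
contact_force: [-0.2, -0.1, -0.5]
finger_gap: 46.8
```

```bash
python3 -c "
from h import *
go(524.2,126,51.4)
n='side'
im=capture(n)[:,:,::-1].copy();u,v=proj(n,(524,126,40));u,v=int(u),int(v)
cv2.imwrite(f'pics/side6.png',cv2.resize(im[v-60:v+60,u-60:u+60],(500,500),interpolation=2))
"
```

```text
t 23.03 pos [524.4 125.9  55.1] gap 46.8 F [-0.2 -0.1 -0.5] jaw yaw deg 90.01 tilt [ 5.e-04  4.e-04 -1.e+00]
tool shift m [ 0.0037  0.0001 -0.0002] world d [-0.2  0.1 -3.7] q [ 0.27  0.77 -0.79  1.91  0.76  0.8   0.63]
```

View pics/side6.png

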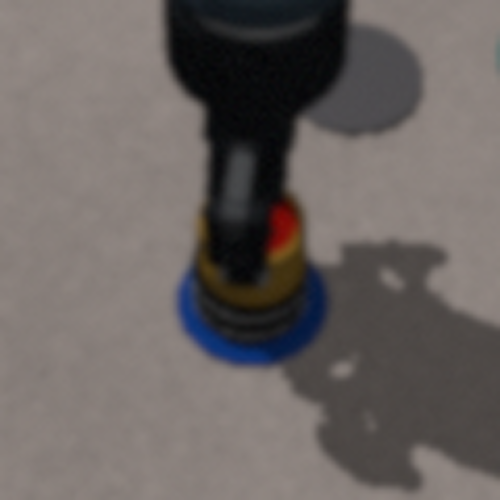

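The side view shows the green filter still centred on the mount and the red one held just above it. Lower to touch.

Request:
carry_out:
  rows: [0.0015, 0, 0, 0, 0.0015, 0, 0, 0, 0, 0, 0, 0, 0, 0, 0, 0]

```text
clock: 23.42
tool_pos: [524.1, 125.4, 51.8]
eef_rot: [0.0, 1.571, -0.0]
contact_force: [1.3, -0.4, -0.7]
finger_gap: 47.2
```

Request:
carry_out:
  rows: [0.0008, 0, 0, 0, 0, 0, 0, 0, 0, 0, 0, 0]

```text
clock: 23.67
tool_pos: [524.2, 125.5, 51.4]
eef_rot: [-0.0, 1.571, -0.0]
contact_force: [-1.7, -0.5, 4.8]
finger_gap: 47.2
```

Request:
carry_out:
  rows: [0, 0, 0, 0, 0, 0, 0, 0, 0, 0, 0, 0, 0, 0, 0, 0, -0.015, 0, 0, 0, -0.025, 0, 0, 0, -0.03, 0, 0, 0, 0, -0.031, 0.016, 0, 0, -0.031, 0.016, 0, 0, -0.031, 0.016, 0, 0, -0.031, 0.016, 0, 0, -0.031, 0.016, 0, 0, -0.03, 0.016, 0, 0, -0.03, 0.015, 0, 0, -0.03, 0.015, 0, 0, 0, 0, 0, 0, 0, 0, 0, 0, 0, 0, 0]
  grip: 0.85

```text
clock: 25.17
tool_pos: [649.9, -118.6, 121.7]
eef_rot: [0.001, 1.571, 0.001]
contact_force: [-0.2, -0.5, -0.4]
finger_gap: 72.5
```

```bash
python3 -c "
from h import *
go(650.5,-120.5,25)
for n in('side','top'):
    im=capture(n)[:,:,::-1].copy();cv2.imwrite(f'pics/{n}7f.png',im);u,v=proj(n,(580,0,40));u,v=int(u),int(v)
    cv2.imwrite(f'pics/{n}7.png',cv2.resize(im[v-90:v+90,u-90:u+90],(400,400),interpolation=2))
cv2.imwrite('pics/a7.png',np.hstack([cv2.imread('pics/top7.png'),cv2.imread('pics/side7.png')]))
"
```

```text
t 25.17 pos [ 649.9 -118.6  121.7] gap 72.5 F [-0.2 -0.5 -0.4] jaw yaw deg 90.02 tilt [ 1.0e-04  1.2e-03 -1.0e+00]
tool shift m [ 0.0967 -0.002   0.0006] world d [  0.6  -1.9 -96.7] q [ 0.63  0.84 -0.82  1.55  0.67  1.06  1.21]
```

View pics/a7.png

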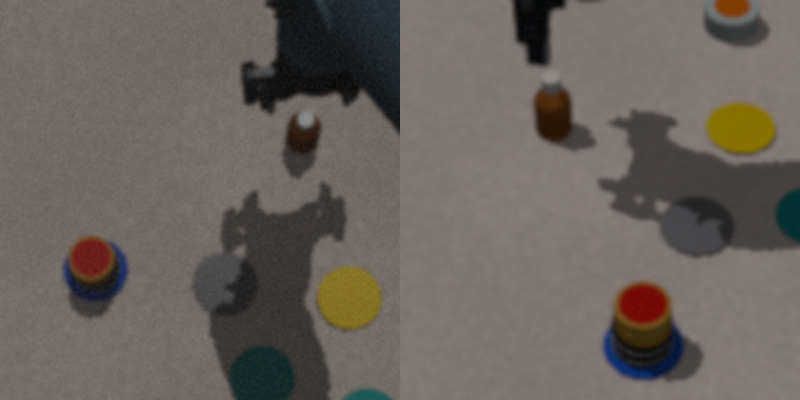

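The stack stands and looks centred (top crop (92,260), side crop (642,320)). Now the bottle.

Request:
carry_out:
  rows: [0.02, -0.0015, 0.0006, 0, 0.03, 0, 0, 0, 0.03, 0, 0, 0, 0.02, 0, 0, 0, 0.01, 0, 0, 0, 0, 0, 0, 0, 0, 0, 0, 0]

```text
clock: 25.85
tool_pos: [651.0, -119.9, 11.8]
eef_rot: [-0.0, 1.57, 0.001]
contact_force: [0.6, 0.0, -0.8]
finger_gap: 72.7
```

Request:
carry_out:
  rows: [0, 0, 0, 0, 0, 0, 0, 0, 0, 0, 0, 0, 0, 0, 0, 0, 0, 0, 0, 0, 0, 0, 0, 0, 0, 0, 0, 0, 0, 0, 0, 0]
  grip: 0.1

```text
clock: 26.52
tool_pos: [651.9, -121.0, 12.8]
eef_rot: [-0.0, 1.568, -0.0]
contact_force: [0.0, 0.3, 6.2]
finger_gap: 36.3
```

Request:
carry_out:
  rows: [0, 0, 0, 0, 0, 0, 0, 0, 0, 0, 0, 0, 0, 0, 0, 0, 0, 0, 0, 6.92, 0, 0, 0, 6.92, 0, 0, 0, 6.92, 0, 0, 0, 6.92, 0, 0, 0, 6.92, 0, 0, 0, 6.92, 0, 0, 0, 6.92, 0, 0, 0, 6.92, 0, 0, 0, 6.92, 0, 0, 0, 6.92, 0, 0, 0, 6.92, 0, 0, 0, 6.92, 0, 0, 0, 6.96, 0, 0, 0, 0, 0, 0, 0, 0]
  grip: 0.7

```text
clock: 28.1
tool_pos: [650.6, -120.8, 10.9]
eef_rot: [1.206, 1.211, -1.207]
contact_force: [-0.3, -0.7, 0.0]
finger_gap: 59.9
```

Request:
carry_out:
  rows: [0, 0, 0, 0, 0, 0, 0, 0, 0, 0, 0, 0, 0, 0, 0, 0, 0, 0, 0, 0, 0, 0, 0, 0, 0, 0, 0, 0]
  grip: 0.1

```text
clock: 28.68
tool_pos: [650.8, -121.0, 11.1]
eef_rot: [1.209, 1.209, -1.209]
contact_force: [-0.2, -0.6, 2.0]
finger_gap: 36.2
```

```bash
python3 -c "
from h import *
from fit import fit
go(491.5,-15.5,60)
# coaster refit, unoccluded frames
for f in('0','7f','3f'):
  for n in('top','side'):
    im=cv2.imread(f'pics/{n}{f}.png'); print(f,n,[float(a) for a in fit(im,n,489,-16,4,36,-1)],[float(a) for a in fit(im,n,460,-147,4,36,0)])
"
```

```text
t 28.68 pos [ 650.8 -121.    11.1] gap 36.2 F [-0.2 -0.6  2. ] jaw yaw deg 0.01 tilt [ 3.e-04 -0.e+00 -1.e+00]
tool shift m [-0.0489 -0.1593 -0.1056] world d [-159.3  105.5   48.9] q [ 0.38  0.87 -0.4   1.59  0.45  0.77 -0.21]
0 top [491.5, -16.5, 38.8] [463.0, -150.5, 40.2]
0 side [492.0, -13.5, 66.0] [461.5, -150.0, 59.5]
7f top [493.5, -15.5, 34.9] [463.0, -150.5, 52.2]
7f side [493.0, -13.0, 46.6] [461.5, -150.0, 61.8]
3f top [492.5, -16.5, 39.8] [463.5, -151.0, 53.1]
3f side [492.5, -14.5, 58.7] [461.5, -150.0, 65.0]
```

Request:
carry_out:
  rows: [-0.015, 0, 0, 0, -0.02, 0, 0, 0, -0.015, 0, 0, 0, 0, -0.0265, -0.0175, 0, 0, -0.0265, -0.0175, 0, 0, -0.0265, -0.0175, 0, 0, -0.0265, -0.0175, 0, 0, -0.0265, -0.0175, 0, 0, -0.0265, -0.018, 0, 0, 0, 0, 0, 0, 0, 0, 0, 0, 0, 0, 0]

```text
clock: 29.68
tool_pos: [492.9, -15.9, 61.9]
eef_rot: [1.21, 1.207, -1.208]
contact_force: [1.0, -0.4, -1.2]
finger_gap: 36.4
```

```bash
python3 -c "
from h import *
go(491.8,-15.6,20)"
```

```text
t 29.68 pos [492.9 -15.9  61.9] gap 36.4 F [ 1.  -0.4 -1.2] jaw yaw deg -0.01 tilt [ 2.e-03 -6.e-04 -1.e+00]
tool shift m [ 0.0419 -0.0012 -0.0003] world d [ -1.1   0.3 -41.9] q [ 0.29  0.59 -0.44  2.04  0.43  0.61 -0.44]
```

Bottom contact is expected at TCP z ≈ 15.1.

Request:
carry_out:
  rows: [0.015, -0.001, -0.0003, 0, 0.015, 0, 0, 0, 0.01, 0, 0, 0, 0.004, 0, 0, 0, 0, 0, 0, 0, 0, 0, 0, 0, 0, 0, 0, 0]

```text
clock: 30.27
tool_pos: [491.4, -15.3, 17.5]
eef_rot: [1.21, 1.208, -1.209]
contact_force: [0.6, 0.2, -0.7]
finger_gap: 36.7
```

```bash
python3 -c "
from h import *
go(491.8,-15.6,15)
n='side'
im=capture(n)[:,:,::-1].copy();u,v=proj(n,(492,-15,30));u,v=int(u),int(v)
cv2.imwrite(f'pics/side8.png',cv2.resize(im[v-60:v+60,u-60:u+60],(500,500),interpolation=2))
"
```

```text
t 30.27 pos [491.4 -15.3  17.5] gap 36.7 F [ 0.6  0.2 -0.7] jaw yaw deg -0.02 tilt [ 0.001  0.    -1.   ]
tool shift m [0.0025 0.0004 0.0003] world d [ 0.4 -0.3 -2.5] q [ 0.25  0.66 -0.39  2.05  0.49  0.52 -0.5 ]
```

View pics/side8.png

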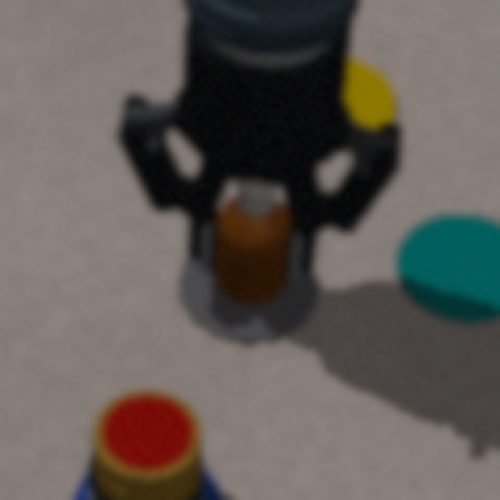

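Request:
carry_out:
  rows: [0.0012, 0.0004, 0.0002, 0, 0.0012, 0, 0, 0, 0, 0, 0, 0, 0, 0, 0, 0]

```text
clock: 30.65
tool_pos: [491.6, -15.5, 15.0]
eef_rot: [1.21, 1.208, -1.209]
contact_force: [-0.9, 0.6, 4.5]
finger_gap: 36.2
```

Request:
carry_out:
  rows: [0, 0, 0, 0, 0, 0, 0, 0, 0, 0, 0, 0, 0, 0, 0, 0, -0.02, 0, 0, 0, -0.03, 0, 0, 0, -0.035, 0, 0, 0, 0, -0.0005, 0.036, 0, 0, -0.0005, 0.036, 0, 0, -0.0005, 0.037, 0, 0, -0.0005, 0.037, 0, 0, -0.0005, 0.037, 0, 0, -0.0005, 0.037, 0, 0, -0.0005, 0.036, 0, 0, -0.0005, 0.036, 0, 0, 0, 0, 0, 0, 0, 0, 0]
  grip: 0.7

```text
clock: 32.07
tool_pos: [486.1, -310.0, 99.2]
eef_rot: [1.212, 1.207, -1.213]
contact_force: [0.7, 1.5, 0.2]
finger_gap: 59.4
```

```bash
python3 -c "
from h import *
go(487.6,-307.7,40)
for n in('side','top'):
    im=capture(n)[:,:,::-1].copy();cv2.imwrite(f'pics/{n}9f.png',im);u,v=proj(n,(490,-150,40));u,v=int(u),int(v)
    cv2.imwrite(f'pics/{n}9.png',cv2.resize(im[v-90:v+90,u-90:u+90],(400,400),interpolation=2))
cv2.imwrite('pics/a9.png',np.hstack([cv2.imread('pics/top9.png'),cv2.imread('pics/side9.png')]))
"
```

```text
t 32.07 pos [ 486.1 -310.    99.2] gap 59.4 F [0.7 1.5 0.2] jaw yaw deg -0.29 tilt [-4.e-04 -6.e-04 -1.e+00]
tool shift m [ 0.0592  0.0015 -0.0024] world d [  1.5   2.3 -59.2] q [ 0.82  0.63 -0.45  1.81  0.38  0.79  0.17]
```

View pics/a9.png

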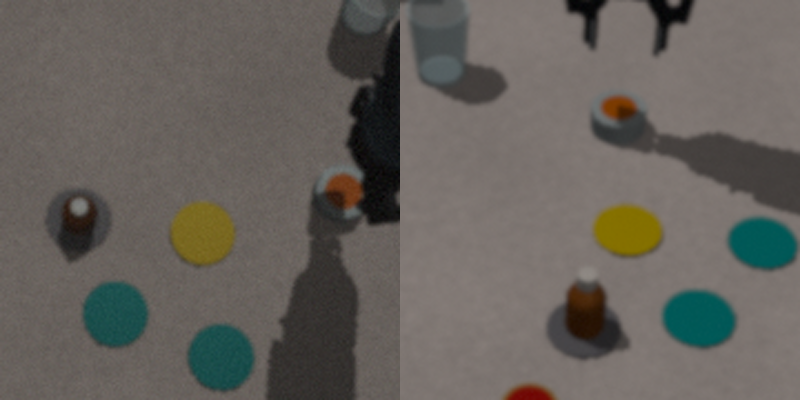

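The bottle stands upright in the middle of grey. Next is the tin, with the gripper fully open.

Request:
carry_out:
  rows: [0, 0.0008, -0.001, 0, 0.01, 0, 0, 0, 0.02, 0, 0, 0, 0.02, 0, 0, 0, 0, 0, 0, 0, 0, 0, 0, 0, 0, 0, 0, 0]
  grip: 1.0

```text
clock: 32.75
tool_pos: [488.5, -305.9, 50.1]
eef_rot: [1.209, 1.209, -1.208]
contact_force: [0.4, -0.1, -0.5]
finger_gap: 85.7
```

```bash
python3 -c "
from h import *
go(487.6,-307.7,2)"
```

```text
t 32.75 pos [ 488.5 -305.9   50.1] gap 85.7 F [ 0.4 -0.1 -0.5] jaw yaw deg 0.05 tilt [ 5.e-04  0.e+00 -1.e+00]
tool shift m [ 0.0481 -0.0009  0.0018] world d [ -0.9  -1.8 -48.1] q [ 0.79  0.71 -0.42  1.83  0.42  0.7   0.14]
```

Request:
carry_out:
  rows: [0.01, -0.0008, 0.0018, 0, 0.016, 0, 0, 0, 0.014, 0, 0, 0, 0.007, 0, 0, 0, 0, 0, 0, 0, 0, 0, 0, 0]

```text
clock: 33.25
tool_pos: [487.0, -308.0, 2.3]
eef_rot: [1.209, 1.21, -1.209]
contact_force: [0.5, -0.4, 1.6]
finger_gap: 85.4
```

Request:
carry_out:
  rows: [0, 0, 0, 0, 0, 0, 0, 0, 0, 0, 0, 0, 0, 0, 0, 0, 0, 0, 0, 0, 0, 0, 0, 0]
  grip: 0.4

```text
clock: 33.75
tool_pos: [487.7, -308.5, 3.7]
eef_rot: [1.209, 1.208, -1.209]
contact_force: [-1.2, 1.0, 4.9]
finger_gap: 58.2
```

Request:
carry_out:
  rows: [0, 0, 0, 0, 0, 0, 0, 0, 0, 0, 0, 0, 0, 0, 0, 0, 0, 0, 0, -6.92, 0, 0, 0, -6.92, 0, 0, 0, -6.92, 0, 0, 0, -6.92, 0, 0, 0, -6.92, 0, 0, 0, -6.92, 0, 0, 0, -6.92, 0, 0, 0, -6.92, 0, 0, 0, -6.92, 0, 0, 0, -6.92, 0, 0, 0, -6.92, 0, 0, 0, -6.92, 0, 0, 0, -6.96, 0, 0, 0, 0, 0, 0, 0, 0]
  grip: 1.0

```text
clock: 35.33
tool_pos: [486.9, -308.2, 2.4]
eef_rot: [0.004, 1.571, -0.003]
contact_force: [0.1, 0.5, -0.1]
finger_gap: 85.6
```

Request:
carry_out:
  rows: [0, 0, 0, 0, 0, 0, 0, 0, 0, 0, 0, 0, 0, 0, 0, 0, 0, 0, 0, 0, 0, 0, 0, 0]
  grip: 0.4

```text
clock: 35.83
tool_pos: [487.4, -308.1, 3.1]
eef_rot: [0.001, 1.57, -0.001]
contact_force: [-0.5, 0.7, 4.7]
finger_gap: 57.9
```

```bash
python3 -c "
from h import *
go(462.4,-150.2,40)"
```

```text
t 35.83 pos [ 487.4 -308.1    3.1] gap 57.9 F [-0.5  0.7  4.7] jaw yaw deg 89.93 tilt [ 4.e-04 -4.e-04 -1.e+00]
tool shift m [-0.0369  0.1579 -0.0252] world d [-25.  157.9  36.9] q [ 1.01  0.89 -0.73  1.82  0.83  0.77  1.41]
```

Request:
carry_out:
  rows: [-0.015, 0, 0, 0, -0.022, 0, 0, 0, 0, 0.0315, -0.005, 0, 0, 0.0315, -0.005, 0, 0, 0.0315, -0.005, 0, 0, 0.0315, -0.005, 0, 0, 0.0315, -0.005, 0, 0, 0, 0, 0, 0, 0, 0, 0, 0, 0, 0, 0]

```text
clock: 36.67
tool_pos: [462.4, -151.4, 40.1]
eef_rot: [-0.001, 1.57, -0.001]
contact_force: [0.9, -0.5, -0.6]
finger_gap: 58.2
```

```bash
python3 -c "
from h import *
go(462.4,-150.5,10)"
```

```text
t 36.67 pos [ 462.4 -151.4   40.1] gap 58.2 F [ 0.9 -0.5 -0.6] jaw yaw deg 89.97 tilt [ 3.0e-04 -1.2e-03 -1.0e+00]
tool shift m [0.0301 0.0009 0.    ] world d [  0.    0.9 -30.1] q [ 0.83  0.73 -0.78  2.04  0.81  0.7   1.1 ]
```

Request:
carry_out:
  rows: [0.013, 0.0005, 0, 0, 0.012, 0, 0, 0, 0.004, 0, 0, 0, 0.002, 0, 0, 0, 0, 0, 0, 0, 0, 0, 0, 0, 0, 0, 0, 0]

```text
clock: 37.25
tool_pos: [462.4, -150.3, 8.9]
eef_rot: [0.0, 1.57, -0.0]
contact_force: [1.1, 0.2, -1.8]
finger_gap: 58.4
```

```bash
python3 -c "
from h import *
go(462.4,-150.5,7.1)"
```

```text
t 37.25 pos [ 462.4 -150.3    8.9] gap 58.4 F [ 1.1  0.2 -1.8] jaw yaw deg 89.98 tilt [ 5.e-04 -1.e-04 -1.e+00]
tool shift m [ 0.0018 -0.0002  0.    ] world d [ 0.  -0.2 -1.8] q [ 0.79  0.78 -0.72  2.05  0.87  0.65  1.04]
```

Request:
carry_out:
  rows: [0.0012, 0, 0, 0, 0.0008, 0, 0, 0, 0, 0, 0, 0, 0, 0, 0, 0]

```text
clock: 37.58
tool_pos: [462.4, -150.3, 7.1]
eef_rot: [-0.0, 1.57, -0.001]
contact_force: [-1.6, -1.3, 4.8]
finger_gap: 58.2
```

Request:
carry_out:
  rows: [0, 0, 0, 0, 0, 0, 0, 0, 0, 0, 0, 0, 0, 0, 0, 0, 0, 0, 0, 0, -0.02, 0, 0, 0, -0.03, 0, 0, 0, -0.04, 0, 0, 0, -0.04, 0, 0, 0, 0, -0.037, 0, 0, 0, -0.037, 0, 0, 0, -0.037, 0, 0, 0, -0.037, 0, 0, 0, -0.037, 0, 0, 0, -0.037, 0, 0, 0, -0.037, 0, 0, 0, -0.037, 0, 0, 0, 0, 0, 0, 0, 0, 0, 0]
  grip: 1.0

```text
clock: 39.17
tool_pos: [460.9, -448.6, 135.8]
eef_rot: [0.004, 1.571, -0.004]
contact_force: [0.1, 1.3, 0.6]
finger_gap: 85.6
```

```bash
python3 -c "
from h import *
go(462.4,-150.5,7.1)
for n in('side','top'):
    im=capture(n)[:,:,::-1].copy();cv2.imwrite(f'pics/{n}Ff.png',im)
T={'red':(524.2,125.7,66,25),'blue':(524.7,126,4,36),'cap':(491.6,-15.5,79,8),'grey':(491.8,-15.6,4,36),'lid':(462.4,-150.4,32,30.5),'yellow':(462.4,-150.5,4,36)}
R=[]
for n in('top','side'):
    im=cv2.imread(f'pics/{n}Ff.png');t=[]
    for k,(x,y,z,r) in T.items():
        M,w=orthocrop(n,x,y,z,50,2.6);c=cv2.warpPerspective(im,M,(w,w),flags=2);c=np.clip(c*1.6,0,255).astype(np.uint8)
        cv2.circle(c,(w//2,w//2),int(r*2.6),(255,0,255),1);cv2.putText(c,k,(3,15),0,.5,(255,255,255),1);t.append(c)
    R+=[np.hstack(t[:3]),np.hstack(t[3:])]
o=np.vstack([np.hstack(R[:2]),np.hstack(R[2:])]);o=cv2.resize(o,(798,266));cv2.imwrite('pics/final_crops.png',o)
"
```

```text
t 39.17 pos [ 460.9 -448.6  135.8] gap 85.6 F [0.1 1.3 0.6] jaw yaw deg 89.72 tilt [-5.e-04  0.e+00 -1.e+00]
tool shift m [1.287e-01 2.981e-01 1.000e-04] world d [   1.5  298.1 -128.7] q [ 1.25  0.8  -0.85  1.59  0.66  1.06  1.78]
```

View pics/topFf.png

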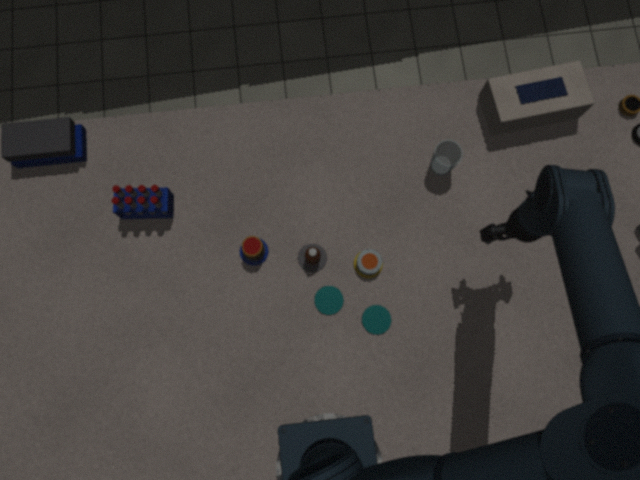

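View pics/sideFf.png

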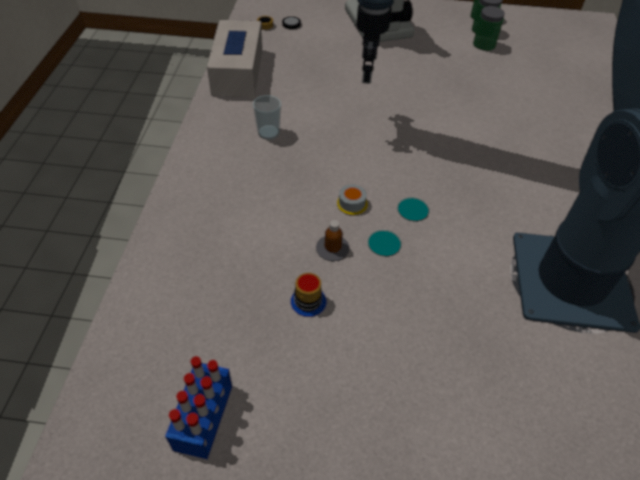

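View pics/final_crops.png

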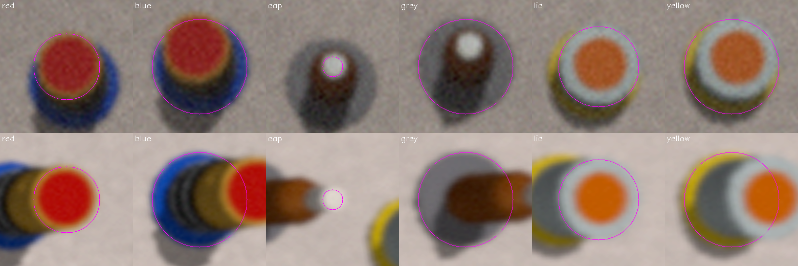

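All three pictures show every part in place: the stack at top-view pixel (253,250), the bottle on grey at (312,257), the tin on yellow at (368,263). The rack and beaker have not moved. Handing in.

Request:
carry_out:
  rows: [0, 0, 0, 0, 0, 0, 0, 0, 0, 0, 0, 0]

```text
clock: 39.52
tool_pos: [462.4, -445.1, 136.8]
eef_rot: [-0.001, 1.571, 0.001]
contact_force: [0.5, -0.6, 1.0]
finger_gap: 85.5
```

```bash
python3 -c "
from workcell import *
print(job_done())"
```

```text
the job is handed in; nothing more can be done
None
```

The job is done and handed in at about 39.5 s of the 128 s allowed. I built the stack on the blue coaster in the order mount, green filter, red filter. The oil bottle then went on grey, the further left of the other two coasters, and the tin on yellow.

- **Centring:** I squeezed each part from two directions at right angles before lifting it, so it sat centred in the gripper. The last pictures from both cameras show everything upright, let go and centred to about 2 mm. That is as fine as the calibration allows: for the grey coaster's position the two cameras disagreed by up to 3 mm sideways, and I used a value near their mean.
- **Forces:** The highest force in the readings was about 11 N, well under the limits.
- **Bystanders:** The tube rack and beaker look unmoved in both views, and the gripper is clear of everything.
- **Odd reading:** On the parts, the finger gap read about 2–3 mm less than the listed diameters, by a similar amount on all of them. I took this as pad compression or sensor offset.

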